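# Rack the washed serving boards by size

### The arm

A 7-joint arm with a two-finger parallel gripper is mounted at the origin on a cart in front of the work surface, level with it; the furniture and walls round the work are solid. World frame = base frame: x ahead of the robot, y to its left, z up, the work surface at z = 0. Lengths are in mm, angles in rad, forces in N, time in s.
With the tool pointing down it reaches from about 400 to 875 mm from the base axis. Payload 19.3 kg.
Tool frame: the origin (TCP) lies midway between the tips of the shut fingers; the grasp point (between the pads) lies 19 mm behind it; z points along the fingers, y is the line along which they close (so a half turn about z gives the same grasp; the last joint's range is limited). The gripper opens to 85 mm and grips with 20 to 120 N. Pads are 22 mm wide; open, the fingers measure 114 mm over their backs; the gripper's body (76 mm by 85 mm) begins 54 mm behind the grasp point. The pads swing forward as they close: fully open they stand 13 mm farther back than shut.
Start: joints at [1.031, 0.521, -0.036, 1.599, 0.021, 1.021, -0.113], TCP at [282.915, -557.292, 231.291] pointing down, gripper open.
Joint ranges: [-2.91, 2.91], [-0.3, 2.13], [-1.5, 1.42], [0.17, 2.43], [-1.26, 4.41], [0.16, 1.93], [-2.52, 2.52]. Speed limits (rad/s): [1.89, 1.89, 2.39, 2.39, 3.01, 3.01, 3.01].

### API

Orientations are given as a rotation vector (axis times angle).
In Python, from bench import telemetry, imaging, arm gives the robot as it stands.
- The arm moves only by the tool arm_command, never from a script. Its argument "targets" is a list of rows, each an object with "slide": the shift along the world's x, y, z in mm, a list of three; "dr": the turn, a rotation vector about the world's x, y, z in rad, a list of three. In form: [{"slide": [tx, ty, tz], "dr": [wx, wy, wz]}, ...]. A call has 1 to 5 rows; each row shifts and turns the commanded pose from where the row before left it; what a row does not reach is not made up. A row lasts 1/12 s, in which the tool goes at most 41.7 mm and 7.16 degrees, less where a joint would pass 70% of its speed; a pose out of reach is approached as far as the arm can. A call is refused whole if a number of a shift passes 41.7 or a number of a turn 0.125, either way. A call with a gripper value outside its range is refused whole. "hand" is the finger opening in mm, from 0 to 85.4, set as the call begins (left out, the last holds). The fingers move at their own pace and stop on an object; "newtons" is the grip in N (left out, the last holds). Time passes only in rows, so rows that do not move let the fingers close. It gives the time, the measured TCP pose, the force, the opening and the grip force at its end, in the units of the state.
- telemetry.sense(): the state, without advancing time (a new reading comes with each control period).
- imaging.grab_frame(name): name is "scene" or "top"; returns the picture (480x640x3 uint8, blue, green, red); there is no depth.
- imaging.get_calibration(name): a dict with "intrinsics" (3x3 intrinsics, pixels), "D" ([k1, k2, p1, p2, k3] as OpenCV has them; the pictures are not rectified), "R" (3x3) and "t" (3): a world point X has camera coordinates R X + t. Camera axes: x right, y down, z forward; pixel columns grow to the right and rows downward; lengths in mm; the calibration is good to about 2 mm. A picture is of the moment at which its call begins. get_calibration takes no time and is no camera call.
- arm.hand_in(): hands the job in; it is judged then, once.
The state is a dict: "t": time; "joint_pos": joint angles; "joint_vel": joint speeds; "joint_efforts": joint torques, N m; "eef_pos": TCP position; "tool_rot": TCP orientation; "contact_force": force on the tool from outside, world axes, zero at the start; "wrist_torque": the same for the moment, N m; "gripper_width": finger opening in mm; "grasp_force": force on a finger pad.
Only numpy, scipy, OpenCV 4.12 (cv2) and the standard library are available. Lean on these libraries where they do the work, as an engineer would, in place of code of your own. Each camera call takes 0.05 s, during which the arm holds its last target. There are 200 camera calls.

### The job

The four washed serving boards are drained: move them from the white draining rack into the empty steel storage rack, one to a slot, in order of size with the largest in the leftmost slot and the smallest in the rightmost as you face the table. Each must stand on the rails on its long edge, as it stands now, about centred across the rack, and the shakers and the timer behind must be left where they are.

Things in the scene. Friction and masses are not known exactly. Their poses are not given: they have to be found in the camera images.
- board_xl: largest of four wooden serving boards that stand on their long edge: slab 212 mm long, 136 mm high, 15 mm thick, about 0.29 kg, rounded corners, small hanging hole in a top corner. Origin at the middle of its lower edge; x along its length, y through its thickness, z up. Pinch it across its thickness at the middle of the top edge, 136 mm above the origin.
- board_l: second largest of four wooden serving boards that stand on their long edge: slab 184 mm long, 126 mm high, 15 mm thick, about 0.24 kg, rounded corners, small hanging hole in a top corner. Origin at the middle of its lower edge; x along its length, y through its thickness, z up. Pinch it across its thickness at the middle of the top edge, 126 mm above the origin.
- board_m: second smallest of four wooden serving boards that stand on their long edge: slab 156 mm long, 116 mm high, 15 mm thick, about 0.18 kg, rounded corners, small hanging hole in a top corner. Origin at the middle of its lower edge; x along its length, y through its thickness, z up. Pinch it across its thickness at the middle of the top edge, 116 mm above the origin.
- board_s: smallest of four wooden serving boards that stand on their long edge: slab 128 mm long, 106 mm high, 15 mm thick, about 0.14 kg, rounded corners, small hanging hole in a top corner. Origin at the middle of its lower edge; x along its length, y through its thickness, z up. Pinch it across its thickness at the middle of the top edge, 106 mm above the origin.
- drain_rack: draining rack, fixed: white wire in a shallow grey drip tray 190 x 236 mm; holds the boards, in any order. Origin under its centre on the table, y along the row, +y to the robot's left, z up. Boards stand along x on two rails (x = -45, +45 mm) whose top is 24 mm up. Four slots at y = +90, +30, -30, -90 mm: 45 mm is free between boards, so open fingers only part way.
- board_rack: storage rack, fixed, empty: bare steel wire, no tray, 222 mm long, made like the draining rack. Origin under its centre on the table, +y to the robot's left, z up. Rails' top 18 mm up. Slots at y = +90 (leftmost), +30, -30, -90 mm, each between two 5 mm wire hoops lying along x (-45 to +45 mm), 20 mm apart at the rails, flaring to 32 mm at their top, 45 mm above the rails.
- salt_shaker: glass shaker with a grey domed cap and white contents, 44 mm across, 90 mm high; origin at the centre of its foot. Bystander behind the racks: leave it alone. (Heat lamps hang over the table behind the racks: shades from 450 mm above the table up, from 590 mm ahead of the robot's base axis on; keep the wrist clear of them.)
- pepper_shaker: glass shaker with a grey domed cap and dark grey contents, 44 mm across, 90 mm high; origin at the centre of its foot. Bystander behind the racks: leave it alone.
- timer: round wind-up kitchen timer, 62 mm across, 44 mm high; origin at the centre of its foot. Bystander behind the racks: leave it alone. (Heat lamps hang over the table behind the racks: shades from 450 mm above the table up, from 590 mm ahead of the robot's base axis on; keep the wrist clear of them.)

How it is judged:
By the outcome, as a careful person would: the job done as asked, in the order asked, and still so for the second after the job is handed in, with the robot touching nothing.
It also fails if it takes over 96 s, if anything falls off the work surface, if the arm or the gripper's body presses on something with over 40 N, if the wrist force passes 120 N, or if a joint passes its speed limit or range.

## Working session

There is one attempt and no reset: what is moved stays moved. The work goes in short steps, Python scripts to look and compute and a tool call to move; the robot and the scene stay as the last step left them, time stands still between calls to the robot, and variables do not carry over. Pictures are saved under pics/ and viewed, at most 14 in all, crops included, and the job is handed in when it is done.

Besides the shell and the picture viewer there is one more tool, called after "Call:" as name(argument=value, ...) on one line, values as JSON. arm_command: Moves the arm, as the interface text tells. Its arguments: {"type":"object","properties":{"targets":{"type":"array"},"hand":{"type":"number"},"newtons":{"type":"number"}},"required":["targets"]}

```bash
mkdir -p pics
python3 - <<'E'
from bench import telemetry, imaging, arm
import cv2,numpy as np
for n in("scene","top"):
    f=imaging.grab_frame(n);cv2.imwrite(f"pics/{n}0.png",f)
    c=imaging.get_calibration(n);print(n,c)
s=telemetry.sense();print(s)
E
```

```text
scene {'intrinsics': array([[538.65053824,   0.        , 313.47296654],
       [  0.        , 538.65053824, 239.95662815],
       [  0.        ,   0.        ,   1.        ]]), 'D': array([-0.11493985,  0.        ,  0.        ,  0.        ,  0.        ]), 'R': array([[ 0.51476254, -0.8572082 ,  0.01461584],
       [-0.47736258, -0.30073883, -0.82563983],
       [ 0.71214078,  0.4180314 , -0.5640082 ]]), 't': array([-359.61695811,  307.25968048,  656.15028978])}
top {'intrinsics': array([[609.93761728,   0.        , 327.20494918],
       [  0.        , 609.93761728, 244.68049183],
       [  0.        ,   0.        ,   1.        ]]), 'D': array([-0.08960023,  0.        ,  0.        ,  0.        ,  0.        ]), 'R': array([[ 0.01159239, -0.99966336,  0.02321188],
       [-0.98851347, -0.01495512, -0.15039103],
       [ 0.15068754, -0.02120187, -0.98835406]]), 't': array([ -90.75535613,  575.13817201, 1248.5075866 ])}
{'t': 0.1, 'joint_pos': array([ 1.03077594,  0.52195838, -0.03630884,  1.59992496,  0.02118085,
        1.02108272, -0.11280867]), 'joint_vel': array([ 0.00086464, -0.0007714 ,  0.00119489, -0.00340893,  0.00108658,
       -0.00052462,  0.00075213]), 'joint_efforts': array([ 4.85700031e-03, -9.28489995e+01,  1.98449515e+00, -3.70530760e+01,
        1.81639614e-02,  5.40823050e-03,  5.71262376e-05]), 'eef_pos': array([ 282.79105611, -557.04396963,  230.79033297]), 'tool_rot': array([-3.05440636e+00, -7.30932567e-01,  4.53620909e-04]), 'contact_force': array([ 0.45877052, -0.45547598,  0.725255  ]), 'wrist_torque': array([-0.00923599,  0.00557506,  0.05530374]), 'grasp_force': 0.0, 'gripper_width': 85.36005387398234}
```

View pics/scene0.png

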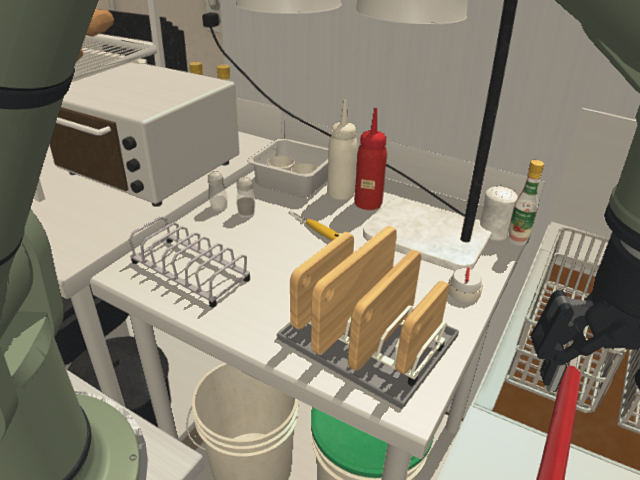

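View pics/top0.png

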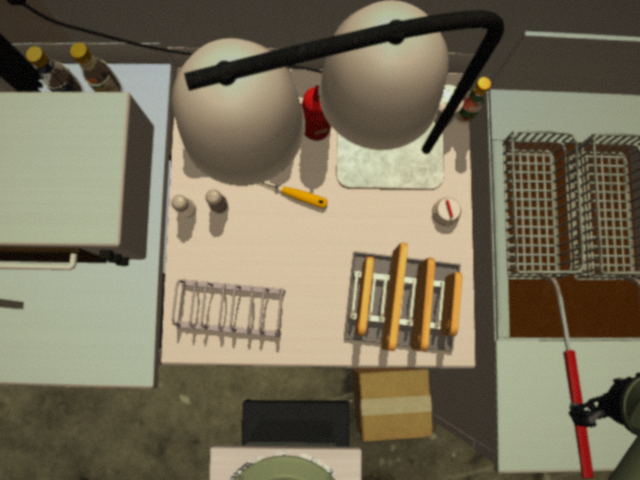

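The scene view shows the steel rack at about (190,260), the white rack with the boards at about (370,330), and the shakers and timer behind them. In the top view the boards sit at u≈365, 397, 427 and 454, with the steel rack at u 175-285, v 280-340. By length the order looks like m, xl, l, s.

```bash
cat > h.py <<'E'
from bench import telemetry, imaging, arm
import cv2,numpy as np
def ray(n,uv):
    c=imaging.get_calibration(n);p=cv2.undistortPoints(np.array(uv,float).reshape(-1,1,2),c["intrinsics"],c["D"]).reshape(-1,2)
    d=np.c_[p,np.ones(len(p))]@c["R"];return -c["R"].T@c["t"],d
def plane(n,uv,z):
    C,d=ray(n,uv);return C+d*((np.asarray(z)-C[2])/d[:,2])[:,None]
def proj(n,X):
    c=imaging.get_calibration(n);return cv2.projectPoints(np.array(X,float).reshape(-1,1,3),cv2.Rodrigues(c["R"])[0],c["t"],c["intrinsics"],c["D"])[0].reshape(-1,2)
E
python3 - <<'E'
from h import *
f=cv2.imread("pics/top0.png")
print(ray("top",[[320,240]])[0])
hsv=cv2.cvtColor(f,cv2.COLOR_BGR2HSV)
m=((hsv[...,0]>8)&(hsv[...,0]<25)&(hsv[...,1]>110)).astype(np.uint8);m[:235]=0;m[360:]=0;m[:,:340]=0;m[:,475:]=0
n,l,st,ce=cv2.connectedComponentsWithStats(m)
for i in range(1,n):
    if st[i,4]>100:
        pts=np.argwhere(l==i)[:,::-1].astype(np.float32);r=cv2.minAreaRect(pts)
        print(st[i],cv2.boxPoints(r).round(1).tolist())
        box=cv2.boxPoints(r)
        for h in (136,126,116,106): print(h,plane("top",box,[24+h]*4)[:,:2].round().tolist())
a=cv2.resize(f[235:360,340:475],None,fx=5,fy=5,interpolation=cv2.INTER_CUBIC)[:600];cv2.imwrite("pics/a.png",a)
b=cv2.resize(f[265:355,165:300],None,fx=5.9,fy=5.9,interpolation=cv2.INTER_CUBIC);cv2.imwrite("pics/b.png",b)
E
```

```text
[ 381.44936316  -55.6528478  1322.56976726]
[ 381  242   27  109 1615] [[380.29998779296875, 348.8999938964844], [393.0, 240.8000030517578], [409.29998779296875, 242.6999969482422], [396.6000061035156, 350.79998779296875]]
136 [[361.0, -183.0], [568.0, -208.0], [565.0, -240.0], [358.0, -214.0]]
126 [[361.0, -184.0], [570.0, -209.0], [566.0, -241.0], [358.0, -216.0]]
116 [[361.0, -185.0], [571.0, -211.0], [568.0, -243.0], [357.0, -217.0]]
106 [[361.0, -187.0], [573.0, -212.0], [570.0, -245.0], [357.0, -218.0]]
[355 256  20  80 903] [[353.79998779296875, 334.70001220703125], [362.20001220703125, 255.0], [374.3999938964844, 256.29998779296875], [366.1000061035156, 336.0]]
136 [[387.0, -133.0], [540.0, -148.0], [538.0, -172.0], [385.0, -156.0]]
126 [[387.0, -134.0], [541.0, -149.0], [539.0, -173.0], [385.0, -157.0]]
116 [[387.0, -134.0], [542.0, -150.0], [540.0, -174.0], [385.0, -158.0]]
106 [[387.0, -135.0], [544.0, -151.0], [542.0, -175.0], [385.0, -159.0]]
[ 411  258   25   93 1585] [[409.6000061035156, 348.8999938964844], [418.70001220703125, 256.6000061035156], [437.29998779296875, 258.3999938964844], [428.29998779296875, 350.70001220703125]]
136 [[362.0, -239.0], [538.0, -258.0], [535.0, -294.0], [358.0, -275.0]]
126 [[361.0, -241.0], [539.0, -260.0], [536.0, -296.0], [358.0, -276.0]]
116 [[361.0, -242.0], [541.0, -261.0], [538.0, -298.0], [358.0, -278.0]]
106 [[361.0, -244.0], [542.0, -263.0], [539.0, -300.0], [358.0, -280.0]]
[ 440  271   23   66 1049] [[439.5, 335.1000061035156], [446.0, 269.8999938964844], [463.5, 271.70001220703125], [457.0, 336.8999938964844]]
136 [[388.0, -296.0], [513.0, -311.0], [510.0, -345.0], [385.0, -330.0]]
126 [[388.0, -298.0], [514.0, -313.0], [511.0, -347.0], [385.0, -332.0]]
116 [[388.0, -301.0], [515.0, -315.0], [512.0, -350.0], [385.0, -335.0]]
106 [[388.0, -303.0], [516.0, -317.0], [513.0, -352.0], [385.0, -337.0]]
```

View pics/a.png

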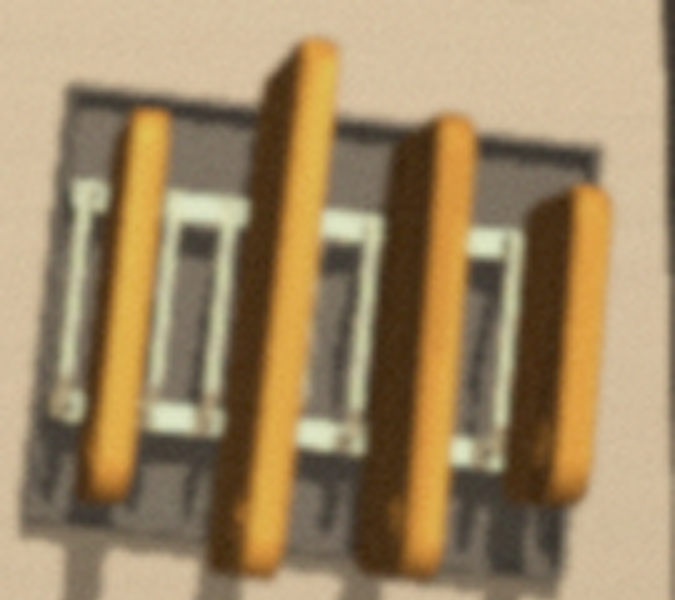

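View pics/b.png

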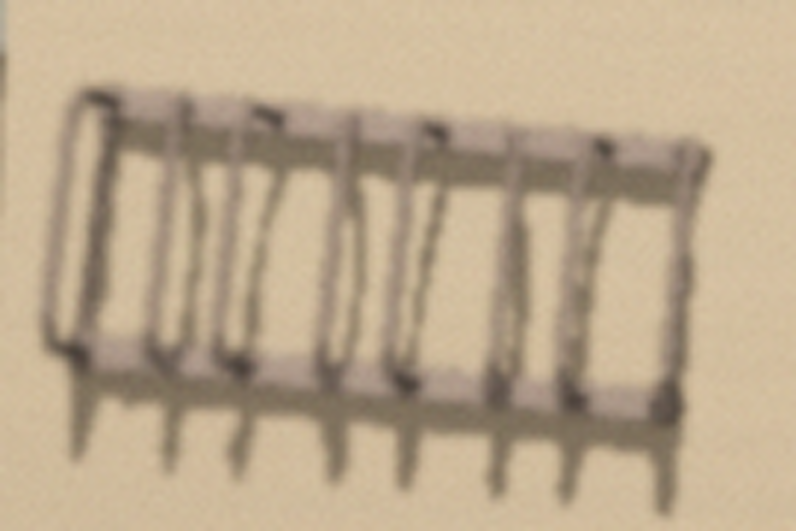

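Drain order left to right is m, xl, l, s (lengths about 155, 209, 180 and 127). The steel rack's eight hoop tops are clear in the crop, running from x≈61 to x≈678 at mid-height, with both racks turned slightly clockwise. Next I'll refine from the lit top faces and the hoops.

Run:
```python
from h import *
f=cv2.imread("pics/top0.png")
hsv=cv2.cvtColor(f,cv2.COLOR_BGR2HSV)
m=((hsv[...,0]>8)&(hsv[...,0]<25)&(hsv[...,1]>110)&(hsv[...,2]>165)).astype(np.uint8);m[:235]=0;m[360:]=0;m[:,:340]=0;m[:,475:]=0
n,l,st,ce=cv2.connectedComponentsWithStats(m)
D=[]
for (u,nm,h) in ((365,'m',116),(397,'xl',136),(427,'l',126),(454,'s',106)):
    i=min([k for k in range(1,n) if st[k,4]>100],key=lambda k:abs(ce[k][0]-u))
    pts=plane("top",np.argwhere(l==i)[:,::-1],[24+h]*st[i,4])[:,:2].astype(np.float32)
    (c,wh,a)=cv2.minAreaRect(pts);b=cv2.fitLine(pts,cv2.DIST_L2,0,.01,.01).ravel()
    print(nm,np.round(c,1),np.round(wh,1),"mean",pts.mean(0).round(1),"yaw",np.arctan(b[1]/b[0]).round(3))
# steel rack
C=lambda p:(np.array(p,float)+.5)/5.9-.5+[165,265]
hm=plane("top",C([(61,222),(168,235),(228,240),(336,248),(400,255),(507,268),(572,272),(678,280)]),[61]*8)[:,:2]
print("hoops",hm.round(1).tolist())
s=(hm[::2]+hm[1::2])/2;print("slots",s.round(1).tolist(),np.linalg.norm(np.diff(s,axis=0),axis=1).round(1))
d=s[0]-s[3];print("yaw",np.arctan2(-d[0],d[1]),"mean",s.mean(0))
r=plane("top",C([(105,102),(697,155),(80,355),(665,403)]),[16]*4)[:,:2];print("rails",r.round(1).tolist(),r.mean(0),np.diff(r[[2,0]],axis=0),np.diff(r[[3,1]],axis=0))
```

```text
m [ 466.4 -158.1] [ 15.3 145.6] mean [ 466.  -157.8] yaw -0.112
xl [ 464.4 -217.8] [ 16.4 204.4] mean [ 462.7 -217.6] yaw -0.122
l [ 451.1 -277.1] [ 15.9 173. ] mean [ 451.4 -277. ] yaw -0.092
s [ 453.3 -337.3] [ 14.6 118.8] mean [ 453.2 -337.2] yaw -0.096
hoops [[448.9, 230.3], [445.0, 192.5], [443.6, 171.4], [441.4, 133.5], [439.4, 111.1], [435.4, 73.6], [434.4, 50.9], [432.1, 13.8]]
slots [[447.0, 211.4], [442.5, 152.5], [437.4, 92.3], [433.2, 32.4]] [59.1 60.4 60.1]
yaw -0.0765387225705372 mean [440.02775008 122.13286103]
rails [[495.2, 226.4], [479.2, 10.4], [403.5, 231.5], [389.7, 20.0]] [441.91760704 122.09083875] [[91.63103273 -5.11221086]] [[89.47190336 -9.61656435]]
```

Call:
arm_command(targets=[{"slide":[0,0,30],"dr":[0,0,0]},{"slide":[5,15,30],"dr":[0,0,0]},{"slide":[16,30,0],"dr":[0,0,-0.1]},{"slide":[16,30,0],"dr":[0,0,-0.1]},{"slide":[16,30,0],"dr":[0,0,-0.1]}], hand=38, newtons=40)

```text
t: 0.52
eef_pos: [336.1, -451.1, 291.3]
tool_rot: [-3.131, -0.257, -0.0]
contact_force: [0.4, -0.0, -0.9]
gripper_width: 37.9
grasp_force: 0.0
```

Call:
arm_command(targets=[{"slide":[16,30,0],"dr":[0,0,-0.1]},{"slide":[16,30,0],"dr":[0,0,-0.1]},{"slide":[16,30,0],"dr":[0,0,-0.09]},{"slide":[16,30,0],"dr":[0,0,0]},{"slide":[16,30,0],"dr":[0,0,0]}])

```text
t: 0.93
eef_pos: [416.3, -300.6, 291.2]
tool_rot: [-3.136, 0.19, 0.0]
contact_force: [1.2, -0.6, 1.0]
gripper_width: 37.9
grasp_force: 0.0
```

```bash
cat >> h.py <<'E'
from scipy.spatial.transform import Rotation as Ro
def st():
    s=telemetry.sense();R=Ro.from_rotvec(s["tool_rot"]).as_matrix();y=R[:,1]
    yaw=(np.arctan2(y[1],y[0])+np.pi/2+np.pi/2)%np.pi-np.pi/2
    print("t %.2f"%s["t"],"tcp",s["eef_pos"].round(1),"boardyaw %.3f"%yaw,"z",R[:,2].round(3),"F",s["contact_force"].round(1),"w %.1f g %.1f"%(s["gripper_width"],s["grasp_force"]),"q",s["joint_pos"].round(2))
    return s
E
python3 -c "from h import *;st()"
```

```text
t 0.93 tcp [ 416.3 -300.6  291.2] boardyaw -0.121 z [-0.  0. -1.] F [ 1.2 -0.6  1. ] w 37.9 g 0.0 q [ 0.53  0.28 -0.02  1.81  0.01  1.05 -1.19]
```

Call:
arm_command(targets=[{"slide":[16,28,0],"dr":[0,0,0]},{"slide":[16,28,0],"dr":[0,0,0]},{"slide":[15,27,0],"dr":[0,0,0]},{"slide":[0,0,-30],"dr":[0,0,0]},{"slide":[0,0,-30],"dr":[0,0,0]}])

```text
t: 1.35
eef_pos: [464.4, -217.7, 231.4]
tool_rot: [3.136, -0.184, 0.005]
contact_force: [0.1, -1.5, -0.9]
gripper_width: 38.4
grasp_force: 0.0
```

Call:
arm_command(targets=[{"slide":[0,0,-20],"dr":[0,0,0]},{"slide":[0,0,0],"dr":[0,0,0]},{"slide":[0,0,0],"dr":[0,0,0]}])

```text
t: 1.6
eef_pos: [462.6, -219.2, 211.1]
tool_rot: [-3.135, 0.189, 0.003]
contact_force: [-0.4, -0.1, -0.4]
gripper_width: 37.8
grasp_force: 0.0
```

Run:
```python
from h import *
st()
f=imaging.grab_frame("top");g=imaging.grab_frame("scene")
cv2.imwrite("pics/c.png",np.hstack([cv2.resize(f[200:370,330:490],(564,600))[:, 80:480],cv2.resize(g[180:420,260:480],(550,600))[:,50:450]]))
```

```text
t 1.60 tcp [ 462.6 -219.2  211.1] boardyaw -0.120 z [-0.002  0.001 -1.   ] F [-0.4 -0.1 -0.4] w 37.8 g 0.0 q [ 0.38  0.37 -0.07  1.91  0.03  0.86 -1.4 ]
```

View pics/c.png

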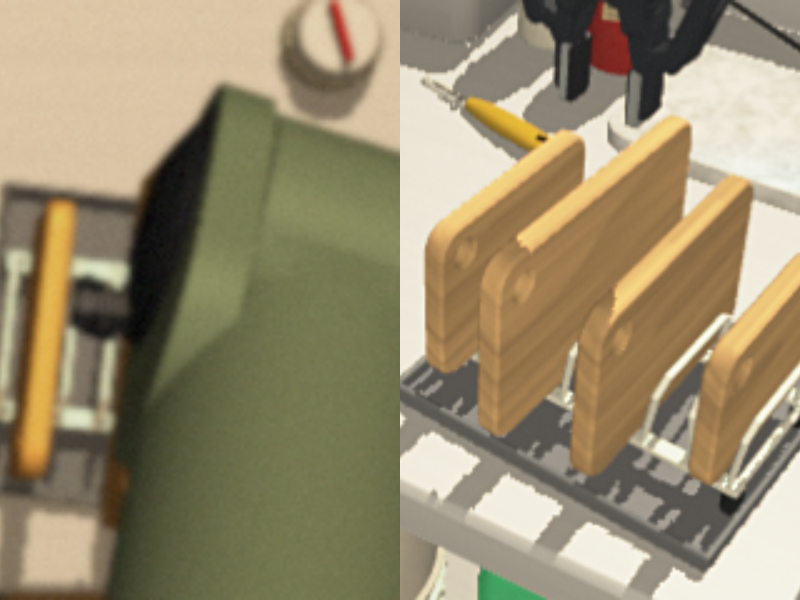

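The left half (top view) shows the arm hiding the xl board. In the right half (scene view) the fingertips at about (570,85) and (645,105) straddle the plane of the xl board, with clear gaps.

Call:
arm_command(targets=[{"slide":[1,1.5,-26],"dr":[0,0,0]},{"slide":[0,0,-26],"dr":[0,0,0]},{"slide":[0,0,-20],"dr":[0,0,0]},{"slide":[0,0,-6],"dr":[0,0,0]},{"slide":[0,0,0],"dr":[0,0,0]}])

```text
t: 2.12
eef_pos: [463.9, -217.9, 133.3]
tool_rot: [-3.136, 0.189, 0.001]
contact_force: [-1.0, -0.1, 0.2]
gripper_width: 38.2
grasp_force: 0.0
```

Call:
arm_command(targets=[{"slide":[0,0,0],"dr":[0,0,0]},{"slide":[0,0,0],"dr":[0,0,0]},{"slide":[0,0,0],"dr":[0,0,0]},{"slide":[0,0,0],"dr":[0,0,0]}], hand=5, newtons=40)

```text
t: 2.45
eef_pos: [464.8, -217.9, 135.0]
tool_rot: [3.135, -0.189, 0.004]
contact_force: [-0.9, 2.8, 7.0]
gripper_width: 14.0
grasp_force: 40.6
```

```bash
python3 -c "from h import *;st()"
```

```text
t 2.45 tcp [ 464.8 -217.9  135. ] boardyaw -0.120 z [ 0.002 -0.001 -1.   ] F [-0.9  2.8  7. ] w 14.0 g 40.6 q [ 0.38  0.48 -0.07  1.98  0.05  0.68 -1.42]
```

Call:
arm_command(targets=[{"slide":[0,0,10],"dr":[0,0,0]},{"slide":[0,0,20],"dr":[0,0,0]},{"slide":[0,0,35],"dr":[0,0,0]},{"slide":[0,0,35],"dr":[0,0,0]},{"slide":[0,0,35],"dr":[0,0,0]}])

```text
t: 2.87
eef_pos: [463.5, -217.7, 271.3]
tool_rot: [3.136, -0.189, 0.001]
contact_force: [0.6, 0.4, -3.8]
gripper_width: 14.4
grasp_force: 39.6
```

Call:
arm_command(targets=[{"slide":[0,20,5],"dr":[0,0,0]},{"slide":[-2,36,0],"dr":[0,0,0.01]},{"slide":[-2,36,0],"dr":[0,0,0.01]},{"slide":[-2,36,0],"dr":[0,0,0.01]},{"slide":[-2,36,0],"dr":[0,0,0.01]}])

```text
t: 3.28
eef_pos: [455.4, -52.4, 274.9]
tool_rot: [3.139, -0.126, 0.003]
contact_force: [1.8, 0.5, -2.8]
gripper_width: 13.9
grasp_force: 39.6
```

Call:
arm_command(targets=[{"slide":[-2,36,0],"dr":[0,0,0.003]},{"slide":[-2,36,0],"dr":[0,0,0]},{"slide":[-2,36,0],"dr":[0,0,0]},{"slide":[-2,36,0],"dr":[0,0,0]},{"slide":[-1,36,0],"dr":[0,0,0]}])

```text
t: 3.7
eef_pos: [446.4, 127.7, 274.9]
tool_rot: [3.139, -0.122, 0.003]
contact_force: [1.6, 0.3, -2.8]
gripper_width: 14.4
grasp_force: 39.6
```

Call:
arm_command(targets=[{"slide":[0,36,0],"dr":[0,0,0]},{"slide":[0,30,0],"dr":[0,0,0]},{"slide":[0,20,0],"dr":[0,0,0]},{"slide":[0,0,0],"dr":[0,0,0]},{"slide":[0,0,0],"dr":[0,0,0]}])

```text
t: 4.12
eef_pos: [446.6, 213.0, 274.3]
tool_rot: [-3.139, 0.118, -0.001]
contact_force: [0.2, -1.0, -2.0]
gripper_width: 13.9
grasp_force: 39.7
```

Run:
```python
from h import *
st()
f=imaging.grab_frame("top");g=imaging.grab_frame("scene");cv2.imwrite("pics/d.png",cv2.resize(g[80:320,60:380],(800,600)));cv2.imwrite("pics/d_top.png",f)
```

```text
t 4.12 tcp [446.6 213.  274.3] boardyaw -0.075 z [ 0.001  0.    -1.   ] F [ 0.2 -1.  -2. ] w 13.9 g 39.7 q [-0.29  0.28 -0.34  1.87  0.11  1.01 -2.32]
```

View pics/d.png

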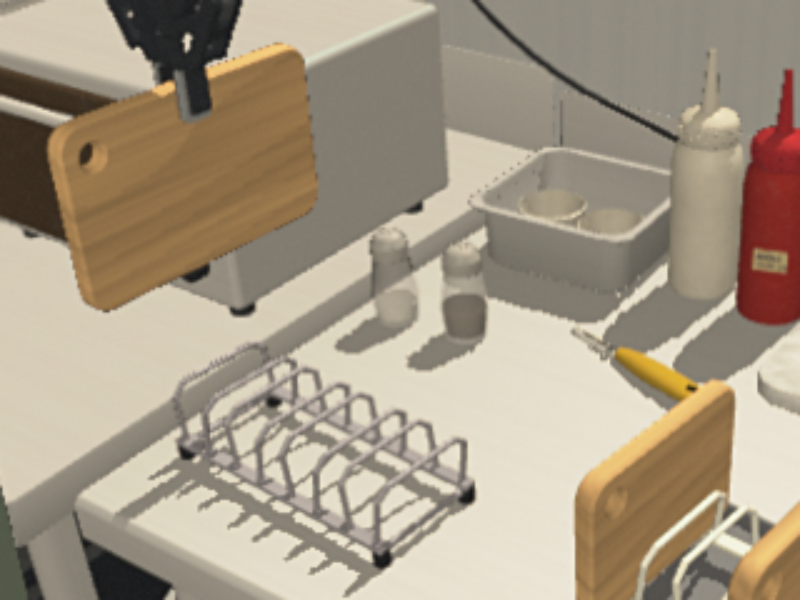

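The scene crop shows the xl board held level over the steel rack, its bottom edge running from about (92,305) to (315,205). The shakers are at (392,280) and (465,295), clear of it. I'll check the slot and board positions by reprojection into this view.

Run:
```python
from h import *
cy,sy=np.cos(-.077),np.sin(-.077)
def W(x,y,z,c=(441.5,122)): return [c[0]+cy*x-sy*y,c[1]+sy*x+cy*y,z]
k=lambda X:((proj("scene",X)-[60,80])*2.5).round().tolist()
for y in (90,30,-30,-90):
    print(y,"hoop tops near/far",k([W(-35,y+18.5,61),W(35,y+18.5,61),W(-35,y-18.5,61),W(35,y-18.5,61)]))
b=lambda x,y,z:W(x,y,z,(446.6,213))
print("board bottom (faces -y) corners",k([b(-106,-7.5,163.5),b(106,-7.5,163.5),b(-106,-7.5,299.5),b(106,-7.5,299.5)]))
g=cv2.imread("pics/d.png")
for y in (90,30,-30,-90):
  for o in(18.5,-18.5):
    p=np.array(k([W(-35,y+o,61),W(35,y+o,61)])).astype(int);cv2.line(g,p[0],p[1],(0,0,255),1)
p=np.array(k([b(-106,-7.5,163.5),b(106,-7.5,163.5),b(106,-7.5,299.5),b(-106,-7.5,299.5)])).astype(np.int32);cv2.polylines(g,[p],True,(0,0,255),1)
cv2.imwrite("pics/e.png",cv2.resize(g[:580,30:530],(690,800))[:600] if 0 else cv2.resize(g[20:580,30:500],(504,600)))
```

```text
90 hoop tops near/far [[182.0, 385.0], [252.0, 346.0], [214.0, 402.0], [283.0, 361.0]]
30 hoop tops near/far [[234.0, 412.0], [303.0, 371.0], [268.0, 429.0], [337.0, 386.0]]
-30 hoop tops near/far [[289.0, 441.0], [359.0, 397.0], [325.0, 459.0], [394.0, 413.0]]
-90 hoop tops near/far [[348.0, 471.0], [417.0, 424.0], [387.0, 491.0], [455.0, 442.0]]
board bottom (faces -y) corners [[95.0, 320.0], [322.0, 207.0], [53.0, 133.0], [303.0, 38.0]]
```

View pics/e.png

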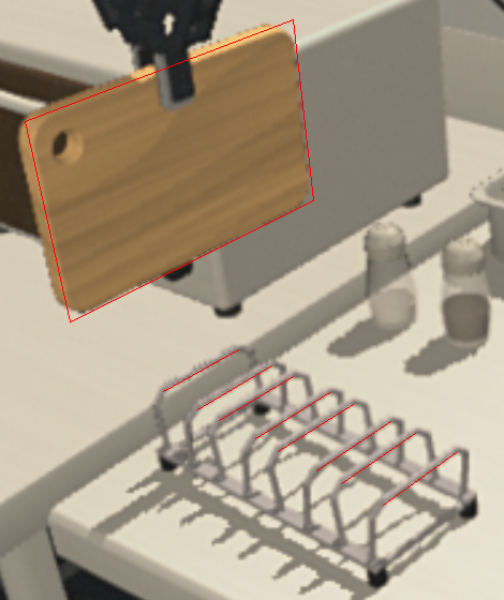

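Reprojected hoops and board both match to within 1-2 mm. Lowering.

Call:
arm_command(targets=[{"slide":[1,-1,-30],"dr":[0,0,0]},{"slide":[0,0,-35],"dr":[0,0,0]},{"slide":[0,0,-25],"dr":[0,0,0]},{"slide":[0,0,-10],"dr":[0,0,0]},{"slide":[0,0,0],"dr":[0,0,0]}])

```text
t: 4.63
eef_pos: [447.4, 210.0, 172.1]
tool_rot: [3.137, -0.123, -0.004]
contact_force: [-0.3, -0.0, -1.9]
gripper_width: 14.3
grasp_force: 39.7
```

```bash
python3 -c "from h import *;st()"
```

```text
t 4.63 tcp [447.4 210.  172.1] boardyaw -0.078 z [-0.003 -0.002 -1.   ] F [-0.3 -0.  -1.9] w 14.3 g 39.7 q [-0.31  0.41 -0.32  1.98  0.18  0.78 -2.38]
```

Call:
arm_command(targets=[{"slide":[0,1,0],"dr":[0,0,0]},{"slide":[0,0,-12],"dr":[0,0,0]},{"slide":[0,0,-12],"dr":[0,0,0]},{"slide":[0,0,-10],"dr":[0,0,0]},{"slide":[0,0,0],"dr":[0,0,0]}])

```text
t: 5.05
eef_pos: [448.0, 212.0, 139.1]
tool_rot: [3.139, -0.122, -0.0]
contact_force: [-0.8, -0.2, -3.5]
gripper_width: 13.9
grasp_force: 39.7
```

Call:
arm_command(targets=[{"slide":[0,0,-5],"dr":[0,0,0]},{"slide":[0,0,-3],"dr":[0,0,0]},{"slide":[0,0,0],"dr":[0,0,0]},{"slide":[0,0,0],"dr":[0,0,0]}])

```text
t: 5.38
eef_pos: [448.0, 212.3, 131.6]
tool_rot: [-3.139, 0.121, -0.0]
contact_force: [-0.1, -1.1, -2.9]
gripper_width: 14.0
grasp_force: 39.7
```

```bash
python3 -c "from h import *;st()"
```

```text
t 5.38 tcp [448.  212.3 131.6] boardyaw -0.077 z [ 0.  0. -1.] F [-0.1 -1.1 -2.9] w 14.0 g 39.7 q [-0.34  0.48 -0.29  2.01  0.21  0.68 -2.41]
```

Call:
arm_command(targets=[{"slide":[0,0,-2],"dr":[0,0,0]},{"slide":[0,0,-1],"dr":[0,0,0]},{"slide":[0,0,0],"dr":[0,0,0]}])

```text
t: 5.63
eef_pos: [448.1, 212.6, 129.0]
tool_rot: [-3.139, 0.121, -0.001]
contact_force: [-3.1, -0.5, 10.7]
gripper_width: 14.2
grasp_force: 41.7
```

Call:
arm_command(targets=[{"slide":[0,0,0],"dr":[0,0,0]},{"slide":[0,0,0],"dr":[0,0,0]},{"slide":[0,0,0],"dr":[0,0,0]}], hand=36)

```text
t: 5.88
eef_pos: [448.0, 212.3, 128.4]
tool_rot: [-3.139, 0.121, -0.0]
contact_force: [-0.3, -1.0, -0.2]
gripper_width: 36.0
grasp_force: 0.0
```

Call:
arm_command(targets=[{"slide":[0,0,20],"dr":[0,0,0]},{"slide":[0,0,30],"dr":[0,0,0]},{"slide":[0,0,35],"dr":[0,0,0]},{"slide":[0,-30,15],"dr":[0,0,0]},{"slide":[0,-35,0],"dr":[0,0,0]}])

```text
t: 6.3
eef_pos: [449.1, 148.9, 231.5]
tool_rot: [-3.137, 0.116, -0.008]
contact_force: [1.2, -0.3, -0.5]
gripper_width: 35.6
grasp_force: 0.0
```

Run:
```python
from h import *
st()
g=imaging.grab_frame("scene");cv2.imwrite("pics/f.png",cv2.resize(g[110:350,60:380],(800,600)))
```

```text
t 6.30 tcp [449.1 148.9 231.5] boardyaw -0.074 z [ 0.005  0.003 -1.   ] F [ 1.2 -0.3 -0.5] w 35.6 g 0.0 q [-0.19  0.29 -0.32  1.98  0.12  0.88 -2.21]
```

View pics/f.png

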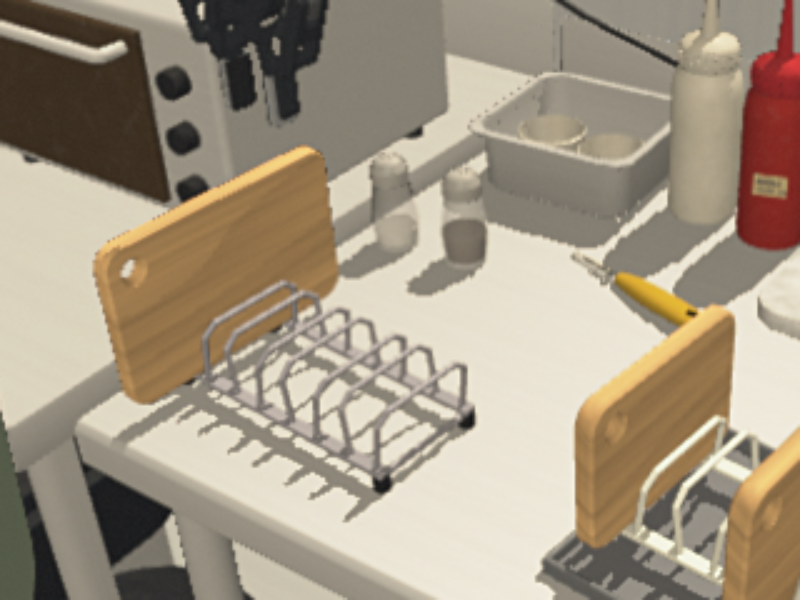

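The xl board stands upright in the leftmost slot, at about (220,270) in the crop. Next is l.

Call:
arm_command(targets=[{"slide":[0,-38,0],"dr":[0,0,0]},{"slide":[0,-38,0],"dr":[0,0,0]},{"slide":[0,-38,0],"dr":[0,0,0]},{"slide":[0,-38,0],"dr":[0,0,0]},{"slide":[0,-38,0],"dr":[0,0,0]}])

```text
t: 6.77
eef_pos: [447.5, -44.6, 228.4]
tool_rot: [3.139, -0.121, 0.0]
contact_force: [1.6, -0.2, 0.3]
gripper_width: 36.1
grasp_force: 0.0
```

Call:
arm_command(targets=[{"slide":[0,-38,0],"dr":[0,0,0]},{"slide":[0,-38,0],"dr":[0,0,0]},{"slide":[0,-38,0],"dr":[0,0,0]},{"slide":[0,-38,0],"dr":[0,0,0]},{"slide":[0,-38,0],"dr":[0,0,-0.02]}])

```text
t: 7.18
eef_pos: [447.5, -234.8, 228.3]
tool_rot: [3.138, -0.152, 0.0]
contact_force: [1.7, 0.6, 0.7]
gripper_width: 36.2
grasp_force: 0.0
```

Call:
arm_command(targets=[{"slide":[3,-34,0],"dr":[0,0,0]},{"slide":[0,-10,-20],"dr":[0,0,0]},{"slide":[0,0,0],"dr":[0,0,0]},{"slide":[0,0,0],"dr":[0,0,0]}])

```text
t: 7.52
eef_pos: [450.3, -276.8, 207.5]
tool_rot: [-3.137, 0.154, 0.003]
contact_force: [0.5, 1.1, -1.0]
gripper_width: 36.0
grasp_force: 0.0
```

```bash
python3 -c "from h import *;st()"
```

```text
t 7.52 tcp [ 450.3 -276.8  207.5] boardyaw -0.098 z [-0.002  0.001 -1.   ] F [ 0.5  1.1 -1. ] w 36.0 g 0.0 q [ 0.51  0.4  -0.1   1.87  0.05  0.87 -1.28]
```

Call:
arm_command(targets=[{"slide":[0.5,0,-30],"dr":[0,0,0]},{"slide":[0,0,-30],"dr":[0,0,0]},{"slide":[0,0,-18],"dr":[0,0,0]},{"slide":[0,0,-7],"dr":[0,0,0]},{"slide":[0,0,0],"dr":[0,0,0]}])

```text
t: 7.93
eef_pos: [451.3, -275.6, 122.7]
tool_rot: [-3.137, 0.15, 0.002]
contact_force: [-0.0, 0.1, 0.2]
gripper_width: 36.2
grasp_force: 0.0
```

Call:
arm_command(targets=[{"slide":[0,0,0],"dr":[0,0,0]},{"slide":[0,0,0],"dr":[0,0,0]},{"slide":[0,0,0],"dr":[0,0,0]},{"slide":[0,0,0],"dr":[0,0,0]}], hand=5)

```text
t: 8.27
eef_pos: [452.2, -276.8, 124.8]
tool_rot: [3.137, -0.152, 0.003]
contact_force: [-0.8, 3.7, 8.9]
gripper_width: 14.4
grasp_force: 40.3
```

```bash
python3 -c "from h import *;st()"
```

```text
t 8.27 tcp [ 452.2 -276.8  124.8] boardyaw -0.097 z [ 0.002 -0.001 -1.   ] F [-0.8  3.7  8.9] w 14.4 g 40.3 q [ 0.51  0.52 -0.09  1.94  0.07  0.68 -1.3 ]
```

Call:
arm_command(targets=[{"slide":[0,0,10],"dr":[0,0,0]},{"slide":[0,0,20],"dr":[0,0,0]},{"slide":[0,0,35],"dr":[0,0,0]},{"slide":[0,0,35],"dr":[0,0,0]},{"slide":[0,0,35],"dr":[0,0,0]}])

```text
t: 8.68
eef_pos: [451.0, -276.6, 261.1]
tool_rot: [3.138, -0.153, 0.001]
contact_force: [1.9, -0.2, -3.5]
gripper_width: 14.0
grasp_force: 39.5
```

Call:
arm_command(targets=[{"slide":[0,20,0],"dr":[0,0,0]},{"slide":[-1,36,0],"dr":[0,0,0.01]},{"slide":[-1,36,0],"dr":[0,0,0.01]},{"slide":[-1,36,0],"dr":[0,0,0]},{"slide":[-1,36,0],"dr":[0,0,0]}])

```text
t: 9.1
eef_pos: [446.9, -111.4, 259.6]
tool_rot: [3.139, -0.122, 0.002]
contact_force: [0.9, 0.1, -2.0]
gripper_width: 13.9
grasp_force: 39.5
```

Call:
arm_command(targets=[{"slide":[-1,36,0],"dr":[0,0,0]},{"slide":[-1,36,0],"dr":[0,0,0]},{"slide":[-1,36,0],"dr":[0,0,0]},{"slide":[-0.5,36,0],"dr":[0,0,0]},{"slide":[0,36,0],"dr":[0,0,0]}])

```text
t: 9.52
eef_pos: [443.5, 68.8, 259.6]
tool_rot: [3.139, -0.122, 0.003]
contact_force: [0.4, -0.2, -2.5]
gripper_width: 14.5
grasp_force: 39.5
```

Call:
arm_command(targets=[{"slide":[0,36,0],"dr":[0,0,0]},{"slide":[0,30,0],"dr":[0,0,0]},{"slide":[0,19,0],"dr":[0,0,0]},{"slide":[0,0,-20],"dr":[0,0,0]},{"slide":[0,0,-30],"dr":[0,0,0]}])

```text
t: 9.93
eef_pos: [445.1, 154.0, 210.6]
tool_rot: [-3.137, 0.118, -0.008]
contact_force: [1.9, -1.1, -3.4]
gripper_width: 14.3
grasp_force: 39.6
```

Call:
arm_command(targets=[{"slide":[0,0,-25],"dr":[0,0,0]},{"slide":[0,0,-10],"dr":[0,0,0]},{"slide":[0,0,0],"dr":[0,0,0]},{"slide":[0,0,0],"dr":[0,0,0]}])

```text
t: 10.27
eef_pos: [444.3, 152.3, 174.3]
tool_rot: [-3.139, 0.122, -0.001]
contact_force: [0.5, 0.4, -2.0]
gripper_width: 14.2
grasp_force: 39.6
```

```bash
python3 -c "from h import *;st()"
```

```text
t 10.27 tcp [444.3 152.3 174.3] boardyaw -0.077 z [ 0.  0. -1.] F [ 0.5  0.4 -2. ] w 14.2 g 39.6 q [-0.19  0.37 -0.34  2.04  0.18  0.75 -2.28]
```

Position is good. Board contact is expected at z ≈ 119.

Call:
arm_command(targets=[{"slide":[0,0,-15],"dr":[0,0,0]},{"slide":[0,0,-15],"dr":[0,0,0]},{"slide":[0,0,-12],"dr":[0,0,0]},{"slide":[0,0,-8],"dr":[0,0,0]},{"slide":[0,0,0],"dr":[0,0,0]}])

```text
t: 10.68
eef_pos: [444.1, 152.2, 123.4]
tool_rot: [3.139, -0.122, 0.0]
contact_force: [-1.2, -0.9, -2.6]
gripper_width: 14.0
grasp_force: 39.6
```

Call:
arm_command(targets=[{"slide":[0,0,-3],"dr":[0,0,0]},{"slide":[0,0,-2],"dr":[0,0,0]},{"slide":[0,0,0],"dr":[0,0,0]}])

```text
t: 10.93
eef_pos: [444.4, 152.4, 118.9]
tool_rot: [-3.139, 0.122, -0.002]
contact_force: [0.9, 0.8, -2.7]
gripper_width: 14.2
grasp_force: 39.6
```

```bash
python3 -c "from h import *;st()"
```

```text
t 10.93 tcp [444.4 152.4 118.9] boardyaw -0.077 z [ 0.001  0.    -1.   ] F [ 0.9  0.8 -2.7] w 14.2 g 39.6 q [-0.22  0.46 -0.31  2.09  0.23  0.62 -2.33]
```

Call:
arm_command(targets=[{"slide":[0,0,-1.5],"dr":[0,0,0]},{"slide":[0,0,0],"dr":[0,0,0]}])

```text
t: 11.1
eef_pos: [444.7, 152.9, 118.5]
tool_rot: [-3.138, 0.121, -0.004]
contact_force: [-8.7, -0.1, 30.9]
gripper_width: 14.3
grasp_force: 44.6
```

Call:
arm_command(targets=[{"slide":[0,0,0],"dr":[0,0,0]},{"slide":[0,0,0],"dr":[0,0,0]},{"slide":[0,0,0],"dr":[0,0,0]}], hand=36)

```text
t: 11.35
eef_pos: [444.1, 152.3, 117.2]
tool_rot: [-3.139, 0.121, -0.001]
contact_force: [0.2, 0.1, 0.4]
gripper_width: 36.1
grasp_force: 0.0
```

Call:
arm_command(targets=[{"slide":[0,0,20],"dr":[0,0,0]},{"slide":[0,0,30],"dr":[0,0,0]},{"slide":[0,0,35],"dr":[0,0,0]},{"slide":[2,-30,5],"dr":[0,0,0]},{"slide":[2,-35,0],"dr":[0,0,0]}])

```text
t: 11.77
eef_pos: [449.0, 88.5, 209.2]
tool_rot: [-3.138, 0.116, -0.007]
contact_force: [0.7, -0.8, 0.1]
gripper_width: 35.8
grasp_force: 0.0
```

Call:
arm_command(targets=[{"slide":[3,-38,0],"dr":[0,0,-0.01]},{"slide":[3,-38,0],"dr":[0,0,-0.01]},{"slide":[3,-38,0],"dr":[0,0,-0.01]},{"slide":[3,-38,0],"dr":[0,0,-0.005]},{"slide":[3,-38,0],"dr":[0,0,0]}])

```text
t: 12.18
eef_pos: [462.7, -104.7, 207.1]
tool_rot: [3.137, -0.177, 0.001]
contact_force: [1.6, 0.8, 0.6]
gripper_width: 35.9
grasp_force: 0.0
```

Call:
arm_command(targets=[{"slide":[3,-38,0],"dr":[0,0,0]},{"slide":[0,-17,0],"dr":[0,0,0]},{"slide":[0,0,0],"dr":[0,0,0]},{"slide":[0,0,0],"dr":[0,0,0]}])

```text
t: 12.52
eef_pos: [465.7, -158.6, 206.7]
tool_rot: [-3.136, 0.18, 0.0]
contact_force: [-0.7, 0.5, 0.8]
gripper_width: 35.8
grasp_force: 0.0
```

Run:
```python
from h import *
st()
g=imaging.grab_frame("scene");cv2.imwrite("pics/g.png",cv2.resize(g[110:410,60:460],(800,600)))
```

```text
t 12.52 tcp [ 465.7 -158.6  206.7] boardyaw -0.114 z [-0.  0. -1.] F [-0.7  0.5  0.8] w 35.8 g 0.0 q [ 0.38  0.35 -0.21  1.96  0.1   0.84 -1.57]
```

View pics/g.png

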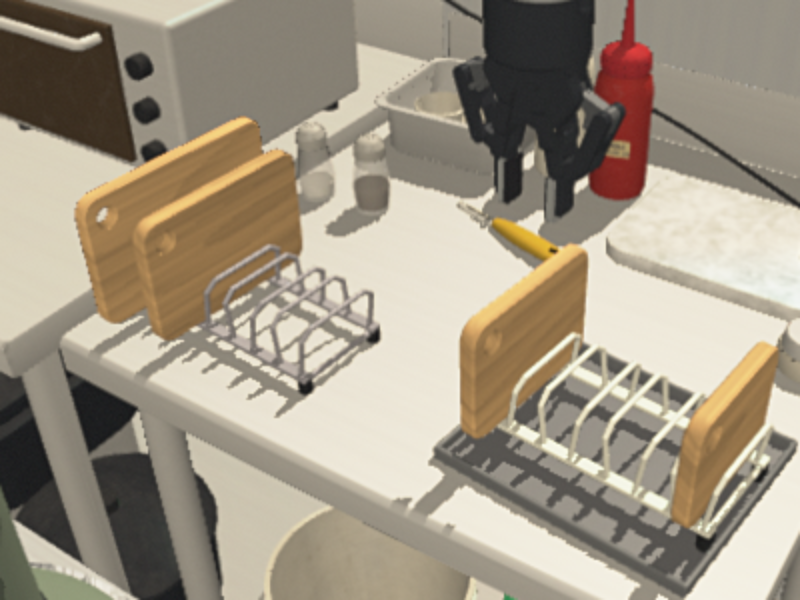

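The xl board (170,215) and the l board (220,240) stand in the two left slots, and the gripper is over m. Picking m.

Call:
arm_command(targets=[{"slide":[0.5,0.5,-35],"dr":[0,0,0]},{"slide":[0,0,-30],"dr":[0,0,0]},{"slide":[0,0,-20],"dr":[0,0,0]},{"slide":[0,0,-9],"dr":[0,0,0]},{"slide":[0,0,0],"dr":[0,0,0]}])

```text
t: 12.98
eef_pos: [465.8, -156.0, 111.5]
tool_rot: [-3.136, 0.173, 0.004]
contact_force: [0.5, 0.1, 0.5]
gripper_width: 36.0
grasp_force: 0.0
```

Call:
arm_command(targets=[{"slide":[0,0,0],"dr":[0,0,0]},{"slide":[0,0,0],"dr":[0,0,0]},{"slide":[0,0,0],"dr":[0,0,0]},{"slide":[0,0,0],"dr":[0,0,0]}], hand=5)

```text
t: 13.32
eef_pos: [467.2, -157.3, 114.0]
tool_rot: [3.136, -0.176, 0.003]
contact_force: [-1.2, 1.4, 10.6]
gripper_width: 14.3
grasp_force: 40.7
```

```bash
python3 -c "from h import *;st()"
```

```text
t 13.32 tcp [ 467.2 -157.3  114. ] boardyaw -0.112 z [ 0.002 -0.    -1.   ] F [-1.2  1.4 10.6] w 14.3 g 40.7 q [ 0.35  0.49 -0.19  2.04  0.15  0.62 -1.63]
```

Call:
arm_command(targets=[{"slide":[0,0,10],"dr":[0,0,0]},{"slide":[0,0,20],"dr":[0,0,0]},{"slide":[0,0,35],"dr":[0,0,0]},{"slide":[0,0,35],"dr":[0,0,0]},{"slide":[-2,20,0],"dr":[0,0,0]}])

```text
t: 13.73
eef_pos: [466.7, -140.5, 219.2]
tool_rot: [3.134, -0.183, 0.013]
contact_force: [1.8, -0.3, -1.9]
gripper_width: 14.3
grasp_force: 39.3
```

Call:
arm_command(targets=[{"slide":[-5,36,0],"dr":[0,0,0.01]},{"slide":[-5,36,0],"dr":[0,0,0.01]},{"slide":[-5,36,0],"dr":[0,0,0.01]},{"slide":[-5,36,0],"dr":[0,0,0.005]},{"slide":[-5,36,0],"dr":[0,0,0]}])

```text
t: 14.15
eef_pos: [438.9, 44.1, 213.9]
tool_rot: [3.139, -0.121, 0.002]
contact_force: [0.6, 0.2, -2.2]
gripper_width: 14.6
grasp_force: 39.4
```

Call:
arm_command(targets=[{"slide":[0,30,0],"dr":[0,0,0]},{"slide":[0,20,0],"dr":[0,0,0]},{"slide":[0,0,-20],"dr":[0,0,0]},{"slide":[0,0,-20],"dr":[0,0,0]},{"slide":[0,0,0],"dr":[0,0,0]}])

```text
t: 14.57
eef_pos: [438.1, 92.5, 171.2]
tool_rot: [3.138, -0.12, -0.005]
contact_force: [-1.3, -0.3, -2.5]
gripper_width: 14.2
grasp_force: 39.5
```

Call:
arm_command(targets=[{"slide":[0,0,0],"dr":[0,0,0]}])

```text
t: 14.65
eef_pos: [439.1, 92.5, 173.3]
tool_rot: [3.139, -0.121, -0.002]
contact_force: [0.7, 0.8, -2.0]
gripper_width: 14.0
grasp_force: 39.5
```

```bash
python3 -c "from h import *;st()"
```

```text
t 14.65 tcp [439.1  92.5 173.3] boardyaw -0.077 z [-0.001 -0.    -1.   ] F [ 0.7  0.8 -2. ] w 14.0 g 39.5 q [-0.07  0.35 -0.33  2.09  0.17  0.73 -2.16]
```

Call:
arm_command(targets=[{"slide":[0,0,-20],"dr":[0,0,0]},{"slide":[0,0,-18],"dr":[0,0,0]},{"slide":[0,0,-15],"dr":[0,0,0]},{"slide":[0,0,-10],"dr":[0,0,0]},{"slide":[0,0,0],"dr":[0,0,0]}])

```text
t: 15.07
eef_pos: [439.3, 92.4, 109.4]
tool_rot: [3.139, -0.122, -0.001]
contact_force: [-1.3, -0.4, -2.3]
gripper_width: 14.4
grasp_force: 39.4
```

Call:
arm_command(targets=[{"slide":[0,0,-1],"dr":[0,0,0]},{"slide":[0,0,0],"dr":[0,0,0]}])

```text
t: 15.23
eef_pos: [440.0, 92.7, 109.8]
tool_rot: [-3.139, 0.122, -0.002]
contact_force: [-0.2, 0.8, -1.6]
gripper_width: 14.1
grasp_force: 39.4
```

```bash
python3 -c "from h import *;st()"
```

```text
t 15.23 tcp [440.   92.7 109.8] boardyaw -0.078 z [ 0.001  0.    -1.   ] F [-0.2  0.8 -1.6] w 14.1 g 39.4 q [-0.11  0.46 -0.3   2.14  0.24  0.57 -2.22]
```

Call:
arm_command(targets=[{"slide":[0,0,-1],"dr":[0,0,0]},{"slide":[0,0,-0.7],"dr":[0,0,0]},{"slide":[0,0,0],"dr":[0,0,0]}])

```text
t: 15.48
eef_pos: [439.9, 92.8, 108.0]
tool_rot: [-3.139, 0.122, -0.002]
contact_force: [-2.4, -0.4, 11.7]
gripper_width: 14.2
grasp_force: 41.6
```

```bash
python3 -c "from h import *;st()"
```

```text
t 15.48 tcp [439.9  92.8 108. ] boardyaw -0.077 z [ 0.001  0.    -1.   ] F [-2.4 -0.4 11.7] w 14.2 g 41.6 q [-0.11  0.46 -0.29  2.14  0.24  0.57 -2.23]
```

Call:
arm_command(targets=[{"slide":[0,0,0],"dr":[0,0,0]},{"slide":[0,0,0],"dr":[0,0,0]},{"slide":[0,0,0],"dr":[0,0,0]}], hand=36)

```text
t: 15.73
eef_pos: [439.6, 92.8, 107.3]
tool_rot: [-3.139, 0.121, -0.001]
contact_force: [0.2, 0.2, 0.1]
gripper_width: 36.3
grasp_force: 0.0
```

Call:
arm_command(targets=[{"slide":[0,0,20],"dr":[0,0,0]},{"slide":[0,0,30],"dr":[0,0,0]},{"slide":[0,0,35],"dr":[0,0,0]},{"slide":[1,-30,5],"dr":[0,0,0]},{"slide":[1,-35,0],"dr":[0,0,0]}])

```text
t: 16.15
eef_pos: [442.7, 28.8, 199.5]
tool_rot: [-3.138, 0.115, -0.007]
contact_force: [1.4, -1.2, -0.1]
gripper_width: 36.1
grasp_force: 0.0
```

Call:
arm_command(targets=[{"slide":[1,-38,0],"dr":[0,0,-0.01]},{"slide":[1,-38,0],"dr":[0,0,-0.01]},{"slide":[1,-38,0],"dr":[0,0,0]},{"slide":[1,-38,0],"dr":[0,0,0]},{"slide":[1,-38,0],"dr":[0,0,0]}])

```text
t: 16.57
eef_pos: [446.1, -164.3, 197.3]
tool_rot: [3.138, -0.153, 0.001]
contact_force: [1.8, 0.6, -0.1]
gripper_width: 36.0
grasp_force: 0.0
```

Call:
arm_command(targets=[{"slide":[2,-38,0],"dr":[0,0,0]},{"slide":[2,-38,0],"dr":[0,0,0]},{"slide":[2,-38,0],"dr":[0,0,0]},{"slide":[1,-38,0],"dr":[0,0,0]},{"slide":[0,-23,0],"dr":[0,0,0]}])

```text
t: 16.98
eef_pos: [452.6, -341.3, 197.0]
tool_rot: [3.137, -0.157, -0.0]
contact_force: [0.5, -0.0, -0.0]
gripper_width: 36.1
grasp_force: 0.0
```

Call:
arm_command(targets=[{"slide":[0,0,0],"dr":[0,0,0]},{"slide":[0,0,0],"dr":[0,0,0]}])

```text
t: 17.15
eef_pos: [452.9, -338.3, 196.7]
tool_rot: [-3.137, 0.156, 0.001]
contact_force: [-0.3, 0.4, -0.4]
gripper_width: 35.6
grasp_force: 0.0
```

```bash
python3 -c "from h import *;st()"
```

```text
t 17.15 tcp [ 452.9 -338.3  196.7] boardyaw -0.099 z [-0.  0. -1.] F [-0.3  0.4 -0.4] w 35.6 g 0.0 q [ 0.66  0.47 -0.17  1.79  0.1   0.89 -1.23]
```

Down to z ≈ 103 and grip.

Call:
arm_command(targets=[{"slide":[0.5,1,-35],"dr":[0,0,0]},{"slide":[0,0,-30],"dr":[0,0,0]},{"slide":[0,0,-20],"dr":[0,0,0]},{"slide":[0,0,-9],"dr":[0,0,0]},{"slide":[0,0,0],"dr":[0,0,0]}])

```text
t: 17.57
eef_pos: [453.5, -334.8, 101.7]
tool_rot: [-3.136, 0.15, 0.004]
contact_force: [-0.3, -0.3, -0.2]
gripper_width: 35.9
grasp_force: 0.0
```

Call:
arm_command(targets=[{"slide":[0,0,0],"dr":[0,0,0]},{"slide":[0,0,0],"dr":[0,0,0]},{"slide":[0,0,0],"dr":[0,0,0]},{"slide":[0,0,0],"dr":[0,0,0]}], hand=5)

```text
t: 17.9
eef_pos: [454.7, -336.6, 104.5]
tool_rot: [3.137, -0.153, 0.003]
contact_force: [0.4, 0.1, 9.0]
gripper_width: 14.3
grasp_force: 40.5
```

```bash
python3 -c "from h import *;st()"
```

```text
t 17.90 tcp [ 454.7 -336.6  104.5] boardyaw -0.097 z [ 0.002 -0.001 -1.   ] F [0.4 0.1 9. ] w 14.3 g 40.5 q [ 0.65  0.6  -0.16  1.86  0.14  0.69 -1.26]
```

Call:
arm_command(targets=[{"slide":[0,0,10],"dr":[0,0,0]},{"slide":[0,0,20],"dr":[0,0,0]},{"slide":[0,0,35],"dr":[0,0,0]},{"slide":[0,0,35],"dr":[0,0,0]},{"slide":[-2,20,0],"dr":[0,0,0]}])

```text
t: 18.32
eef_pos: [453.7, -320.4, 210.0]
tool_rot: [3.132, -0.158, 0.012]
contact_force: [0.6, 0.0, -0.3]
gripper_width: 14.3
grasp_force: 39.2
```

Call:
arm_command(targets=[{"slide":[-2,36,0],"dr":[0,0,0.01]},{"slide":[-2,36,0],"dr":[0,0,0.01]},{"slide":[-2,36,0],"dr":[0,0,0]},{"slide":[-2,36,0],"dr":[0,0,0]},{"slide":[-2,36,0],"dr":[0,0,0]}])

```text
t: 18.73
eef_pos: [441.5, -134.8, 204.2]
tool_rot: [3.139, -0.122, 0.002]
contact_force: [1.7, 0.9, -1.0]
gripper_width: 14.5
grasp_force: 39.2
```

Call:
arm_command(targets=[{"slide":[-2,36,0],"dr":[0,0,0]},{"slide":[-2,36,0],"dr":[0,0,0]},{"slide":[-2,36,0],"dr":[0,0,0]},{"slide":[-1,36,0],"dr":[0,0,0]},{"slide":[0,25,0],"dr":[0,0,0]}])

```text
t: 19.15
eef_pos: [434.5, 35.7, 204.3]
tool_rot: [-3.139, 0.118, -0.002]
contact_force: [0.6, 0.0, -1.9]
gripper_width: 14.3
grasp_force: 39.3
```

Call:
arm_command(targets=[{"slide":[0,0,0],"dr":[0,0,0]},{"slide":[0,0,-20],"dr":[0,0,0]},{"slide":[0,0,-20],"dr":[0,0,0]},{"slide":[0,0,0],"dr":[0,0,0]},{"slide":[0,0,0],"dr":[0,0,0]}])

```text
t: 19.57
eef_pos: [434.6, 32.5, 163.5]
tool_rot: [3.139, -0.121, -0.002]
contact_force: [1.0, 0.2, -1.5]
gripper_width: 14.4
grasp_force: 39.3
```

```bash
python3 -c "from h import *;st()"
```

```text
t 19.57 tcp [434.6  32.5 163.5] boardyaw -0.077 z [-0.001 -0.    -1.   ] F [ 1.   0.2 -1.5] w 14.4 g 39.3 q [ 0.05  0.34 -0.32  2.13  0.17  0.69 -2.03]
```

Contact is expected at z ≈ 98.

Call:
arm_command(targets=[{"slide":[0,0,-20],"dr":[0,0,0]},{"slide":[0,0,-18],"dr":[0,0,0]},{"slide":[0,0,-15],"dr":[0,0,0]},{"slide":[0,0,-10],"dr":[0,0,0]},{"slide":[0,0,0],"dr":[0,0,0]}])

```text
t: 19.98
eef_pos: [434.9, 32.4, 100.0]
tool_rot: [3.139, -0.122, -0.001]
contact_force: [-0.3, 0.1, -1.1]
gripper_width: 14.1
grasp_force: 39.4
```

Call:
arm_command(targets=[{"slide":[0,0,-1],"dr":[0,0,0]},{"slide":[0,0,-0.7],"dr":[0,0,0]},{"slide":[0,0,0],"dr":[0,0,0]}])

```text
t: 20.23
eef_pos: [435.5, 32.6, 99.4]
tool_rot: [-3.139, 0.122, -0.002]
contact_force: [-0.1, -0.4, -1.4]
gripper_width: 14.4
grasp_force: 39.4
```

```bash
python3 -c "from h import *;st()"
```

```text
t 20.23 tcp [435.5  32.6  99.4] boardyaw -0.078 z [ 0.002  0.    -1.   ] F [-0.1 -0.4 -1.4] w 14.4 g 39.4 q [ 0.01  0.46 -0.28  2.18  0.24  0.53 -2.1 ]
```

Call:
arm_command(targets=[{"slide":[0,0,-1.2],"dr":[0,0,0]},{"slide":[0,0,0],"dr":[0,0,0]},{"slide":[0,0,0],"dr":[0,0,0]}])

```text
t: 20.48
eef_pos: [435.6, 32.7, 98.4]
tool_rot: [3.139, -0.122, 0.003]
contact_force: [-5.0, -0.8, 22.5]
gripper_width: 14.7
grasp_force: 42.8
```

Call:
arm_command(targets=[{"slide":[0,0,0],"dr":[0,0,0]},{"slide":[0,0,0],"dr":[0,0,0]},{"slide":[0,0,0],"dr":[0,0,0]}], hand=36)

```text
t: 20.73
eef_pos: [435.1, 32.7, 97.5]
tool_rot: [-3.139, 0.122, -0.001]
contact_force: [0.1, 0.5, -0.4]
gripper_width: 35.9
grasp_force: 0.0
```

Call:
arm_command(targets=[{"slide":[0,0,20],"dr":[0,0,0]},{"slide":[0,0,30],"dr":[0,0,0]},{"slide":[0,0,35],"dr":[0,0,0]},{"slide":[0,-30,20],"dr":[0,0,0]},{"slide":[0,-35,10],"dr":[0,0,0]}])

```text
t: 21.15
eef_pos: [436.0, -31.4, 215.1]
tool_rot: [-3.139, 0.115, -0.006]
contact_force: [0.5, -0.0, -0.3]
gripper_width: 35.9
grasp_force: 0.0
```

Call:
arm_command(targets=[{"slide":[0,-38,0],"dr":[0,0,0]},{"slide":[0,-38,0],"dr":[0,0,0]},{"slide":[0,-38,0],"dr":[0,0,0]},{"slide":[0,-38,0],"dr":[0,0,0]},{"slide":[0,-38,0],"dr":[0,0,0]}])

```text
t: 21.57
eef_pos: [434.5, -224.3, 212.4]
tool_rot: [3.139, -0.121, 0.001]
contact_force: [-0.0, -0.2, 0.0]
gripper_width: 36.0
grasp_force: 0.0
```

Call:
arm_command(targets=[{"slide":[0,-38,0],"dr":[0,0,0]},{"slide":[0,-20,0],"dr":[0,0,0]},{"slide":[0,0,0],"dr":[0,0,0]},{"slide":[0,0,0],"dr":[0,0,0]}])

```text
t: 21.9
eef_pos: [434.5, -281.1, 211.9]
tool_rot: [-3.139, 0.124, 0.001]
contact_force: [-0.0, -0.3, -0.4]
gripper_width: 36.2
grasp_force: 0.0
```

Run:
```python
from h import *
st()
g=imaging.grab_frame("scene");f=imaging.grab_frame("top")
cv2.imwrite("pics/i.png",np.hstack([cv2.resize(g[140:340,80:280],(400,400)),cv2.resize(f[180:380,140:340],(400,400))]))
```

```text
t 21.90 tcp [ 434.5 -281.1  211.9] boardyaw -0.079 z [-0.  0. -1.] F [-0.  -0.3 -0.4] w 36.2 g 0.0 q [ 0.61  0.38 -0.19  1.89  0.09  0.88 -1.28]
```

View pics/i.png

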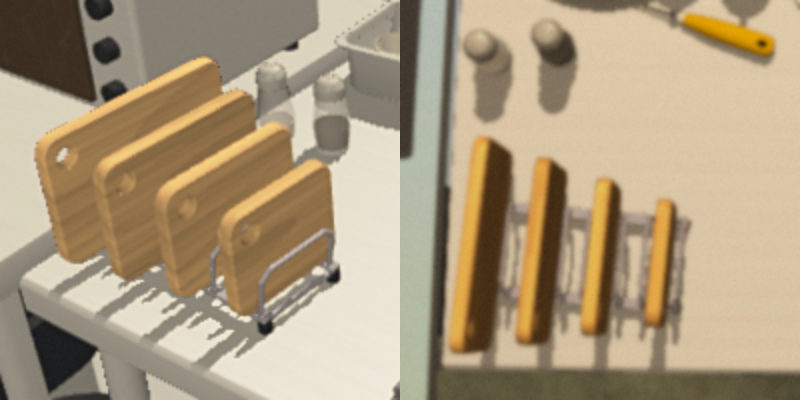

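Both views show the four boards upright in the steel rack, xl, l, m, s from left to right (top half at x≈480, 540, 600, 660) and centred across it. The shakers are still in place.

```bash
python3 -c "from bench import arm;print(arm.hand_in())"
```

```text
the job is handed in; nothing more can be done
None
```

All four boards now stand in the steel rack, largest to smallest from left to right, and the job was handed in at about 22 s; the shakers were seen still in place, and the timer wasn't in the final pictures, though nothing went near it.

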